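# Swing the chopping board crosswise round the post

### The arm

A 7-joint arm with a two-finger parallel gripper is mounted at the origin on a cart in front of the work surface, level with it; the furniture and walls round the work are solid. World frame = base frame: x ahead of the robot, y to its left, z up, the work surface at z = 0. Lengths are in mm, angles in rad, forces in N, time in s.
With the tool pointing down it reaches from about 400 to 850 mm from the base axis. Payload 4.5 kg.
Tool frame: the origin (TCP) lies midway between the tips of the shut fingers; the grasp point (between the pads) lies 19 mm behind it; z points along the fingers, y is the line along which they close (so a half turn about z gives the same grasp; the last joint's range is limited). The gripper opens to 85 mm and grips with 20 to 120 N. Pads are 22 mm wide; open, the fingers measure 114 mm over their backs; the gripper's body (76 mm by 85 mm) begins 54 mm behind the grasp point. The pads swing forward as they close: fully open they stand 13 mm farther back than shut.
Start: joints at [-1.12, 0.689, -0.195, 1.565, 0.157, 0.902, -0.215], TCP at [253.007, 571.528, 207.017] pointing down, gripper open.
Joint ranges: [-3.01, 3.01], [-0.46, 2.08], [-1.47, 1.51], [0.13, 2.56], [-1, 4.14], [0.04, 2.09], [-2.66, 2.66]. Speed limits (rad/s): [2.57, 2.57, 3.14, 3.14, 3.14, 3.14, 3.14].

### API

Orientations are given as a unit quaternion [w, x, y, z].
In Python, from station import robot gives the robot as it stands. The module is installed in compiled form; this text tells all that it offers.
- The arm moves only by the tool move_arm, never from a script. Its argument "plan" is a list that holds one entry, the list of rows, each a list of 7 numbers: the shift along the tool's x, y, z in units of 0.6 m (1.0 is 0.6 m), then the turn, a rotation vector about the tool's x, y, z in units of 90 degrees (1.0 is 90 degrees), then the closure, from -1 (fully open) to 1 (shut). In form: [[[dx, dy, dz, ax, ay, az, gripper], ...]]. A call has exactly 5 rows; each row is the pose to reach, as a shift and turn from the pose commanded when the call began, along the tool's axes at that moment; what a row does not reach only later rows make up. A row lasts 1/8 s, in which the tool goes at most 62.5 mm and 10.7 degrees, less where a joint would pass 70% of its speed; a pose out of reach is approached as far as the arm can. A call with a number of a shift or a turn outside -1 to 1 is refused whole. A call with a gripper value outside its range is refused whole. The fingers move at their own pace and stop on an object; "newtons" is the grip in N (left out, the last holds). Time passes only in rows, so rows that repeat a pose let the fingers close, or fill a call up. It gives the time, the measured TCP pose, the force, the opening and the grip force at its end, in the units of the state.
- robot.get_state(): the state, without advancing time (a new reading comes with each control period).
- robot.camera(name): name is "scene" or "top" or "wrist"; returns the picture (384x512x3 uint8, red, green, blue); there is no depth.
- robot.camera_model(name): a dict with "mtx" (3x3 intrinsics, pixels), "distortion" ([k1, k2, p1, p2, k3] as OpenCV has them; the pictures are not rectified), "world_from_camera" (4x4, takes a point from camera to world coordinates); the wrist camera has in their place "tool_from_camera" (4x4, takes a point from camera to tool coordinates, whose origin is the TCP and whose axes are the flange's). Camera axes: x right, y up, looking along -z (the intrinsics and any distortion apply to the point x, -y, -z); pixel columns grow to the right and rows downward; lengths in mm; the calibration is good to about 2 mm. A picture is of the moment at which its call begins: read the wrist's pose just before it. camera_model takes no time and is no camera call.
- robot.finish_job(): hands the job in; it is judged then, once.
Trained networks look in the newest picture that a camera, given by its name, has taken for a name from the list of things; names that differ only in an ending like _2 or _b are one class to them, and where a whole thing is asked for, a point or a joint stands for the part that bears it (a point fixed in the world has none). Each returns a list of dicts, best first, with "confidence" (0 to 1); they miss things now and then, are a little off and sometimes report something else, mostly with a low value. They report only what shows in the picture. A call takes as long as a camera call.
- robot.outline_of(camera, target): "mask" (384x512 bool, what is visible of it) and "xy" ([column, row] in pixels, amid what is visible of it).
The state is a dict: "t": time; "q": joint angles; "joint_velocities": joint speeds; "effort": joint torques, N m; "tool_pos": TCP position; "ee_rot": TCP orientation; "contact_force": force on the tool from outside, world axes, zero at the start; "moment": the same for the moment, N m; "width": finger opening in mm; "gripper_force": force on a finger pad.
Only numpy, scipy, OpenCV 4.12 (cv2) and the standard library are available. Lean on these libraries where they do the work, as an engineer would, in place of code of your own. Each camera call takes 0.05 s, during which the arm holds its last target. There are 200 camera calls.

### The job

The small spice jar stands where the chopping board has to go, so first stand it upright on the board, well in from the edges. Then push the board, jar and all, against the fixed wooden post so that it swings round it, long side on the post as it turns and its near end passing on the robot's side, until the board lies crosswise in front of the post: long sides parallel to the hob cover's front edge, far long side touching the post. Slide the board without lifting it, keep the jar upright, and do not push the bowl from its place.

Things in the scene. Friction and masses are not known exactly. Their poses are not given: they have to be found in the camera images.
- cover: Fixed pale wooden cover over the range, 560 mm (x) by 550 mm (y), its smooth top at z = 0.034; a raised edge 22 mm high runs along its back (+x) side. Origin under its centre at z = 0; its x axis points away from the robot, its y axis to the left, parallel to its straight front edge.
- post: Fixed upright dark wooden dowel on the cover, 24 mm in diameter, 46 mm high, does not move. Origin on its axis at its foot (z = 0.034); axes parallel to the world's.
- board: Loose brown wooden chopping board, a plain rectangular slab 170 mm (its own x) by 250 mm (its own y, the long way), 21 mm thick, 0.5 to 0.8 kg, slides on the cover. Origin at the centre of its underside, z axis up. At the start its long way points away from the robot, within about 12 degrees, and it lies close beside the post, on its left or its right; the gap to the post is 9 to 52 mm and its centre lies up to 65 mm nearer the robot than the post. Its two ends are alike.
- jar: Loose small round spice jar of clear glass with a pale metal lid, 50 mm in diameter, 62 mm high, 0.09 kg; grip it round the glass 20 to 45 mm above its foot. Origin at the centre of its underside, z axis up. At the start it stands on the cover 120 to 150 mm from the post, on the side where the board is not.
- bowl: Bystander: loose small white bowl, 100 mm in diameter, 44 mm high, front left of the cover. Origin at the centre of its underside.

How it is judged (in metres and radians):
On the way, in this order (a step that is already met when the one before it is completed fails the run):
1. the jar stands released and upright on the board, which has not been swung yet (x of jar in the frame of board between -0.075 and 0.075 m and y of jar in the frame of board between -0.115 and 0.115 m and z of jar in the frame of board between 0.015 and 0.027 m and angle between jar's own z axis and vertical below 0.15 rad and contact force between the fingers and jar below 0.1 N and angle between the y axis of board and the y axis of cover, either way round above 1.2 rad), for 0.2 s.
2. half-way through the swing the board's long side bears on the post ((x of post in the frame of board between 0.08 and 0.104 m or x of post in the frame of board between -0.104 and -0.08 m) and y of post in the frame of board between -0.125 and 0.125 m and angle between the y axis of board and the y axis of cover, either way round between 0.4 and 1.1 rad), for 0.1 s.
At the end, for the whole second after the job is handed in: Board flat on the cover on the robot's side of the post, long way within 0.09 rad of the cover's front edge, far long side within 8 mm of the post (which is at most 115 mm along from its middle); jar upright on it, centre 10 mm or more inside the edges; both released and at rest (angle between the y axis of board and the y axis of cover, either way round below 0.09 rad and (x of post in the frame of board between 0.08 and 0.105 m or x of post in the frame of board between -0.105 and -0.08 m) and y of post in the frame of board between -0.115 and 0.115 m and x of board in the frame of post below -0.08 m and height (world z) of board below 0.04 m and angle between board's own z axis and vertical below 0.04 rad and x of jar in the frame of board between -0.075 and 0.075 m and y of jar in the frame of board between -0.115 and 0.115 m and z of jar in the frame of board between 0.015 and 0.027 m and angle between jar's own z axis and vertical below 0.15 rad and linear speed of each of board, jar below 0.01 m/s); the robot touches nothing.
It fails at once if the board is lifted or tipped off the cover (height (world z) of board above 0.046 m or angle between board's own z axis and vertical above 0.12 rad).
It fails at once if the jar is tipped over (angle between jar's own z axis and vertical above 0.6 rad).
It fails at once if the bowl is pushed from its place by more than 30 mm (distance of bowl from where it was at the start of the episode above 0.03 m).
It also fails if it takes over 72 s, if anything falls off the work surface, if the arm or the gripper's body presses on something with over 40 N, if the wrist force passes 120 N, or if a joint passes its speed limit or range.

## Working session

There is one attempt and no reset: what is moved stays moved. The work goes in short steps, Python scripts to look and compute and a tool call to move; the robot and the scene stay as the last step left them, time stands still between calls to the robot, and variables do not carry over. Pictures are saved under pics/ and viewed, at most 10 in all, crops included, and the job is handed in when it is done.

Besides the shell and the picture viewer there is one more tool, called after ">>>" as name([rows], argument=value, ...), one row to a line, values as JSON. move_arm: Moves the arm, as the interface text tells. Its arguments: {"type":"object","properties":{"plan":{"type":"array"},"newtons":{"type":"number"}},"required":["plan"]}

```bash
mkdir -p pics; cat > h.py <<'E'
import numpy as np, cv2
from station import robot
from scipy.spatial.transform import Rotation as R
def cam(name):
    m=robot.camera_model(name); return m
def rays(name,px):
    m=cam(name); K=np.array(m["mtx"],float); d=np.array(m["distortion"],float)
    u=cv2.undistortPoints(np.array(px,float).reshape(-1,1,2),K,d).reshape(-1,2)
    T=np.array(m["world_from_camera"]) if "world_from_camera" in m else tool()@np.array(m["tool_from_camera"])
    v=np.c_[u[:,0],-u[:,1],-np.ones(len(u))]@T[:3,:3].T
    return T[:3,3],v
def tool():
    s=robot.get_state(); T=np.eye(4); q=s["ee_rot"]
    T[:3,:3]=R.from_quat([q[1],q[2],q[3],q[0]]).as_matrix(); T[:3,3]=s["tool_pos"]; return T
def onz(name,px,z):
    o,v=rays(name,px); return (o+v*((z-o[2])/v[:,2])[:,None])[:,:2]
E
python3 - <<'E'
from h import *
s=robot.get_state(); print(s["t"],s["tool_pos"],s["ee_rot"])
for c in ["top","scene"]:
    im=robot.camera(c); cv2.imwrite(f"pics/{c}0.png",im[:,:,::-1])
    for t,z in [("board",55),("jar",96),("post",80),("bowl",44)]:
        r=robot.outline_of(c,t)
        for d in r[:1]:
            ys,xs=np.where(d["mask"])
            print(c,t,round(d["confidence"],2),d["xy"],xs.min(),xs.max(),ys.min(),ys.max(),onz(c,d["xy"],z))
            if t=="board":
                h=max(cv2.findContours(d["mask"].astype(np.uint8),0,2)[0],key=cv2.contourArea)
                w=onz(c,h.reshape(-1,2),55); print(cv2.minAreaRect(w.astype(np.float32)))
E
```

```text
0.0 [252.75761535 570.82496974 206.15875759] [-1.44534671e-04  2.06827455e-01  9.78376974e-01 -9.38387645e-04]
top board 0.64 [333.5, 154.6] 296 369 102 203 [[592.41097857 116.22807686]]
((598.6921997070312, 118.35771942138672), (177.3710174560547, 254.202880859375), 86.94477844238281)
top jar 0.8 [233.1, 157.4] 223 242 147 166 [[573.949227   367.81460823]]
top post 0.62 [283.5, 140.1] 278 288 133 145 [[622.28523375 244.58243372]]
top bowl 0.86 [184.6, 250.9] 164 204 229 271 [[343.24805137 485.93289223]]
scene board 0.84 [300.9, 159.2] 249 355 126 191 [[567.82334862 138.07502475]]
((590.6726684570312, 126.25965881347656), (182.98899841308594, 273.8800964355469), 85.74813842773438)
scene jar 0.69 [248.6, 161.0] 244 253 150 169 [[572.49035927 280.45598741]]
scene post 0.7 [247.3, 163.5] 244 252 151 170 [[587.35894314 274.97024207]]
scene bowl 0.56 [214.8, 273.2] 184 245 247 300 [[368.43671259 476.22052354]]
```

View pics/top0.png

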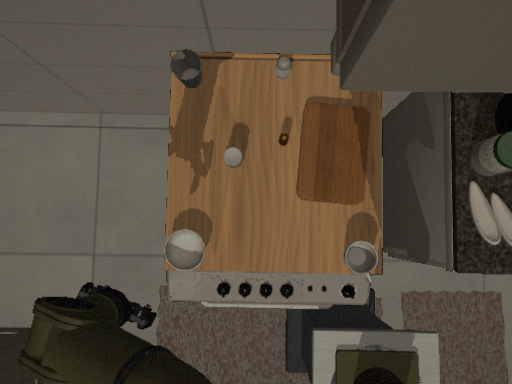

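View pics/scene0.png

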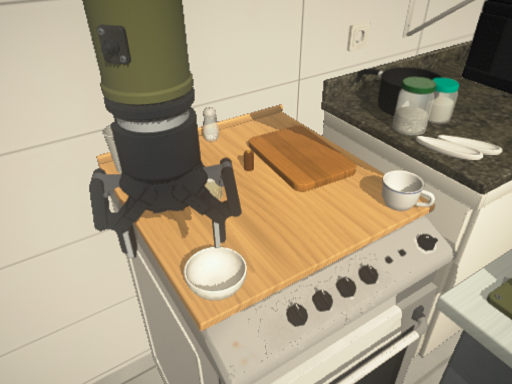

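The top view shows the board right of the post: post at (284,139), jar at (233,157), board roughly (333,153) and bowl at (185,250). There is also a cup at (361,257). The scene view agrees, and shows a counter to the right whose height I'll check while I move towards the jar.

```bash
python3 - <<'E'
from h import *
def tri(a,b):
    o1,v1=rays("top",[a]);o2,v2=rays("scene",[b]);v1=v1[0];v2=v2[0]
    t=np.linalg.lstsq(np.c_[v1,-v2],o2-o1,rcond=None)[0]
    p,q=o1+t[0]*v1,o2+t[1]*v2; return (p+q)/2,np.linalg.norm(p-q)
for a,b in [((475,185),(418,138)),((495,243),(480,157)),((233,157),(233,157)),((452,92),(323,80)),((284,139),(249,158)),((361,257),(403,190))]: print(tri(a,b))
print(np.array(robot.camera_model("top")["world_from_camera"])[:3,3])
print(onz("top",[(382,272),(382,56),(168,272),(168,53),(452,150),(452,272),(335,90),(340,0)],34))
print(onz("top",[(284,136),(284,143),(281,139),(288,139)],80))
E
```

```text
(array([ 530.83949672, -252.68515094,   10.8269576 ]), np.float64(11.310187784210282))
(array([ 380.58154765, -303.3472726 ,    7.46796274]), np.float64(5.089173769209128))
(array([557.21291608, 349.20192413, 139.0637801 ]), np.float64(39.56615553535118))
(array([ 753.12739958, -120.87142079,  138.58863522]), np.float64(67.00646817033312))
(array([629.14465575, 243.41952332,  62.56453896]), np.float64(2.4037037264540575))
(array([338.81601342,  50.57131013,  67.49311905]), np.float64(1.963741136410899))
[ 400.64240814  306.8830174  1233.30367652]
[[ 300.2339517    -9.8665438 ]
 [ 858.35481534  -11.70624041]
 [ 289.70415228  527.04051884]
 [ 854.94114286  547.53910224]
 [ 613.36021273 -189.88843741]
 [ 304.48046414 -183.79289389]
 [ 765.72284153  110.10019682]
 [1007.52689433   99.09110507]]
[[632.62703555 243.49637416]
 [615.02119095 243.23090177]
 [624.92779967 250.83457178]
 [625.27429308 233.44646047]]
```

>>> move_arm([
  [[-0.1,-0.015,0,0,0,-0.1,-1],[-0.2,-0.03,0,0,0,-0.2,-1],[-0.3,-0.045,0,0,0,-0.2655,-1],[-0.4,-0.06,0,0,0,-0.2655,-1],[-0.5,-0.075,0,0,0,-0.2655,-1]],
])

```text
t: 1.12
tool_pos: [510.8, 407.7, 207.1]
ee_rot: [0.0, -0.0, 1.0, 0.0]
contact_force: [-0.1, 1.3, 0.7]
width: 85.4
gripper_force: 0.0
```

>>> move_arm([
  [[-0.053,-0.033,0,0,0,0,-1],[-0.105,-0.066,0.03,0,0,0,-1],[-0.105,-0.066,0.12,0,0,0,-1],[-0.105,-0.066,0.2,0,0,0,-1],[-0.105,-0.066,0.278,0,0,0,-1]],
])

```text
t: 1.75
tool_pos: [572.3, 369.2, 38.7]
ee_rot: [0.0, 0.0, 1.0, 0.0]
contact_force: [1.0, 0.5, -0.5]
width: 85.2
gripper_force: 0.0
```

>>> move_arm([
  [[0,0,0,0,0,0,0.2],[0,0,0,0,0,0,0.4],[0,0,0,0,0,0,0.6],[0,0,0,0,0,0,0.6],[0,0,0,0,0,0,0.6]],
], newtons=30)

```text
t: 2.38
tool_pos: [573.6, 370.6, 42.7]
ee_rot: [0.002, -0.0, 1.0, 0.001]
contact_force: [-0.5, -0.3, 7.5]
width: 46.9
gripper_force: 31.6
```

```bash
python3 - <<'E'
from h import *
s=robot.get_state(); print(s["t"],s["tool_pos"],s["width"],s["gripper_force"],s["contact_force"])
im=robot.camera("wrist"); cv2.imwrite("pics/w1.png",im[:,:,::-1])
T=np.array(robot.camera_model("wrist")["tool_from_camera"]);print(T.round(2))
E
```

```text
2.375 [573.56636311 370.64207312  42.71662202] 46.912862993656894 31.562744504772127 [-0.49959774 -0.30810575  7.45211455]
[[  -0.      0.96    0.27   68.12]
 [   1.      0.      0.      0.32]
 [   0.      0.27   -0.96 -167.61]
 [   0.      0.      0.      1.  ]]
```

View pics/w1.png

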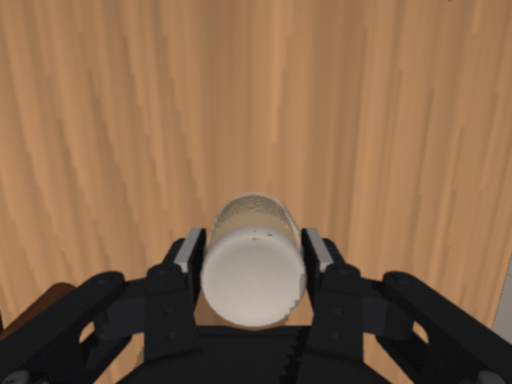

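>>> move_arm([
  [[0,0,-0.03,0,0,0,0.6],[0,0,-0.09,0,0,0,0.6],[0,-0.02,-0.15,0,0,0,0.6],[0,-0.06,-0.167,0,0,0,0.6],[0,-0.12,-0.167,0,0,0,0.6]],
])

```text
t: 3.05
tool_pos: [572.2, 296.6, 141.5]
ee_rot: [0.001, -0.001, 1.0, 0.0]
contact_force: [-0.1, -0.4, -0.8]
width: 47.1
gripper_force: 31.2
```

>>> move_arm([
  [[-0.01,-0.08,0,0,0,0,0.6],[-0.02,-0.16,0,0,0,0,0.6],[-0.035,-0.24,0,0,0,0,0.6],[-0.043,-0.297,0,0,0,0,0.6],[-0.043,-0.297,0,0,0,0,0.6]],
])

```text
t: 3.68
tool_pos: [597.6, 112.0, 139.6]
ee_rot: [-0.001, 0.004, 1.0, -0.002]
contact_force: [-0.2, 0.5, -0.9]
width: 46.8
gripper_force: 31.2
```

```bash
python3 - <<'E'
from h import *
s=robot.get_state(); print(s["t"],s["tool_pos"],s["width"],s["gripper_force"],s["contact_force"])
im=robot.camera("scene"); cv2.imwrite("pics/s1.png",cv2.resize(im[60:260,180:420,::-1],None,fx=3,fy=3))
E
```

```text
3.675 [597.64651133 112.04617203 139.57758672] 46.84710272318829 31.21677012182772 [-0.21742302  0.50290849 -0.91115408]
```

View pics/s1.png

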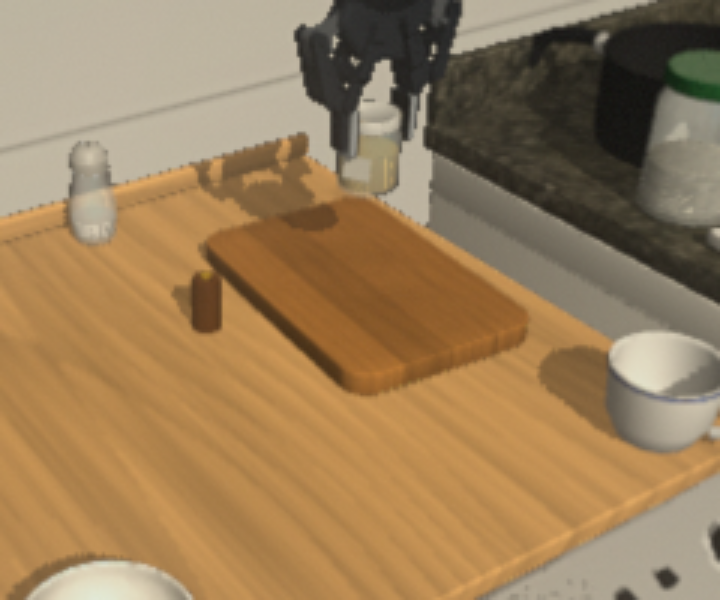

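>>> move_arm([
  [[0,0,0.04,0,0,0,0.6],[0,0,0.08,0,0,0,0.6],[0,0,0.105,0,0,0,0.6],[0,0,0.12,0,0,0,0.6],[0,0,0.125,0,0,0,0.6]],
])

```text
t: 4.35
tool_pos: [597.9, 119.5, 65.1]
ee_rot: [-0.0, -0.0, 1.0, 0.0]
contact_force: [-0.5, -0.9, -0.5]
width: 46.9
gripper_force: 31.2
```

>>> move_arm([
  [[0,0,0,0,0,0,0.6],[0,0,0.002,0,0,0,0.6],[0,0,0.002,0,0,0,0.6],[0,0,0.002,0,0,0,0.6],[0,0,0.002,0,0,0,0.6]],
])

```text
t: 4.97
tool_pos: [598.1, 119.2, 64.3]
ee_rot: [0.0, -0.0, 1.0, 0.0]
contact_force: [-0.0, -0.7, -0.0]
width: 47.1
gripper_force: 31.2
```

>>> move_arm([
  [[0,0,0.002,0,0,0,0.6],[0,0,0.002,0,0,0,0.4],[0,0,0.002,0,0,0,0],[0,0,0.002,0,0,0,-0.5],[0,0,0.002,0,0,0,-1]],
])

```text
t: 5.6
tool_pos: [598.0, 119.2, 62.8]
ee_rot: [0.0, -0.0, 1.0, 0.0]
contact_force: [-0.2, 0.2, 0.3]
width: 79.8
gripper_force: 0.0
```

>>> move_arm([
  [[0,0,0,0,0,0,-1],[0,0,-0.03,0,0,0,-1],[0,0,-0.1,0,0,0,-1],[0,0,-0.18,0,0,0,-1],[0,0,-0.25,0,0,0,-1]],
])

```text
t: 6.22
tool_pos: [598.3, 119.4, 216.1]
ee_rot: [0.001, -0.0, 1.0, 0.0]
contact_force: [0.2, -0.4, -0.0]
width: 85.4
gripper_force: 0.0
```

```bash
cat >> h.py <<'E'
def rect():
    "board pose from top view: fit known rectangle (170x250, z=55 top / 34 bottom silhouette) to the mask"
    from scipy.optimize import minimize
    robot.camera("top"); r=robot.outline_of("top","board"); m=r[0]["mask"].astype(np.uint8)
    m=cv2.morphologyEx(m,3,np.ones((9,9),np.uint8)); h=cv2.convexHull(max(cv2.findContours(m,0,1)[0],key=cv2.contourArea)).reshape(-1,2)
    c=cam("top");T=np.linalg.inv(np.array(c["world_from_camera"]));K=np.array(c["mtx"],float);D=np.array(c["distortion"],float)
    def proj(P):
        Q=(T[:3,:3]@P.T).T+T[:3,3]; Q=Q*[1,-1,-1]; return cv2.projectPoints(Q,np.zeros(3),np.zeros(3),K,D)[0].reshape(-1,2)
    g=cv2.fillPoly(np.zeros((384*4,512*4),np.uint8),[(h*4+2).astype(np.int32)],1)
    def poly(p):
        a=np.deg2rad(p[2]);s=np.array([[1,1],[1,-1],[-1,-1],[-1,1]])*[85,125]
        xy=s@np.array([[np.cos(a),np.sin(a)],[-np.sin(a),np.cos(a)]])+p[:2]
        P=np.r_[np.c_[xy,[55]*4],np.c_[xy,[34]*4]]; return cv2.convexHull((proj(P)*4+2).astype(np.float32)).reshape(-1,2)
    def cost(p):
        return int((cv2.fillPoly(np.zeros_like(g),[poly(p).round().astype(np.int32)],1)!=g).sum())
    (cx,cy),(w,l),an=cv2.minAreaRect(onz("top",h,55).astype(np.float32))
    if w>l: an+=90
    # long side direction now along angle an+90 in (x,y)
    best=min((minimize(cost,[cx,cy,an+k],method="Nelder-Mead",options=dict(initial_simplex=[[cx,cy,an+k],[cx+8,cy,an+k],[cx,cy+8,an+k],[cx,cy,an+k+4]])) for k in(0,-3)),key=lambda z:z.fun)
    x,y,a=best.x; print("board",x.round(1),y.round(1),"long axis dir deg",round((a+90)%180,1),"cost",best.fun,round(r[0]["confidence"],2))
    a=np.deg2rad(a);e=np.array(POST)-[x,y];print("post in board",round(e@[np.cos(a),np.sin(a)],1),round(e@[-np.sin(a),np.cos(a)],1))
    return best.x
POST=(625,243)
def jar():
    r=robot.outline_of("top","jar")
    if r:
        ys,xs=np.where(r[0]["mask"]); print("jar",r[0]["xy"],onz("top",r[0]["xy"],117),xs.min(),xs.max(),ys.min(),ys.max(),round(r[0]["confidence"],2))
E
python3 - <<'E'
from h import *
s=robot.get_state(); print(s["t"],s["tool_pos"])
rect();jar()
r=robot.outline_of("top","post")[0];ys,xs=np.where(r["mask"]);print(r["confidence"],xs.min(),xs.max(),ys.min(),ys.max())
w=robot.camera("wrist"); t=robot.camera("top")
cv2.imwrite("pics/w2.png",np.hstack([w,cv2.resize(t[90:218,250:400],(450,384))])[:,:,::-1][:,::1][:, :800] if 0 else cv2.resize(np.hstack([w,cv2.resize(t[90:218,250:400],(450,384))])[:,:,::-1],(800,320)))
E
```

```text
6.225 [598.31581408 119.41914369 216.13115742]
board 598.2 117.5 long axis dir deg 176.6 cost 10099.0 0.76
post in board 126.9 -19.4
jar [338.4, 148.5] [[597.32894096 114.61309451]] 324 345 139 159 0.59Traceback (most recent call last):
  File "<stdin>", line 4, in <module>
IndexError: list index out of range
```

>>> move_arm([
  [[-0.08,0,0,0,0,0,-1],[-0.16,-0.01,0,0,0,0,-1],[-0.242,-0.013,0,0,0,0,-1],[-0.242,-0.013,0.05,0,0,0,-1],[-0.242,-0.013,0.13,0,0,0,-1]],
])

```text
t: 7.05
tool_pos: [744.2, 111.6, 134.0]
ee_rot: [0.001, 0.0, 1.0, 0.0]
contact_force: [0.3, -0.1, 0.3]
width: 85.1
gripper_force: 0.0
```

```bash
python3 - <<'E'
from h import *
s=robot.get_state(); print(s["t"],s["tool_pos"],s["contact_force"])
rect();jar()
r=robot.outline_of("top","post")
for d in r[:1]:
    ys,xs=np.where(d["mask"]);print("post",d["xy"],d["confidence"],xs.min(),xs.max(),ys.min(),ys.max())
w=robot.camera("wrist"); t=robot.camera("top")
cv2.imwrite("pics/w2.png",cv2.resize(np.hstack([w,cv2.resize(t[90:218,250:400],(450,384))])[:,:,::-1],(800,320)))
E
```

```text
7.05 [744.15288033 111.58516162 133.99940966] [ 0.28904918 -0.13351287  0.34585564]
board 598.8 117.0 long axis dir deg 176.2 cost 2750.0 0.62
post in board 127.4 -17.7
jar [336.3, 145.4] [[604.75758258 119.68470083]] 323 346 137 160 0.84
post [282.5, 139.3] 0.5 279 287 134 144
```

View pics/w2.png

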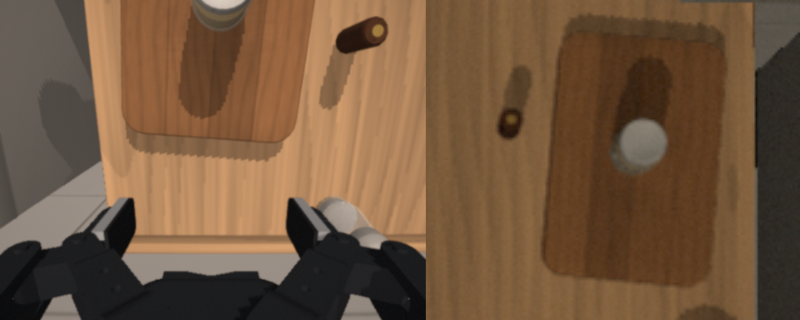

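>>> move_arm([
  [[0,0,0.06,0,0,0,-1],[0,0,0.12,0,0,0,-1],[0,0,0.16,0,0,0,-1],[0,0,0.175,0,0,0,-1],[0,0,0.175,0,0,0,-1]],
])

```text
t: 7.98
tool_pos: [743.8, 111.6, 30.7]
ee_rot: [0.0, -0.0, 1.0, 0.0]
contact_force: [-0.2, 0.2, 0.8]
width: 85.4
gripper_force: 0.0
```

>>> move_arm([
  [[0.016,0,0,0,0,0,-1],[0.032,0,0,0,0,0,-1],[0.048,0,0,0,0,0,-1],[0.064,0,0,0,0,0,-1],[0.08,0,0,0,0,0,-1]],
])

```text
t: 8.6
tool_pos: [694.9, 111.5, 30.5]
ee_rot: [0.0, -0.0, 1.0, 0.0]
contact_force: [-0.1, -0.5, 0.6]
width: 85.3
gripper_force: 0.0
```

```bash
python3 - <<'E'
from h import *
s=robot.get_state(); print(s["t"],s["tool_pos"],s["contact_force"])
rect();jar()
E
```

```text
8.6 [694.94254368 111.46497804  30.47193315] [-0.10105865 -0.48009653  0.58572921]
board 594.5 117.1 long axis dir deg 176.1 cost 6348.0 0.91
post in board 127.7 -21.9
```

```bash
python3 - <<'E'
from h import *
w=robot.camera("wrist"); t=robot.camera("scene")
cv2.imwrite("pics/w3.png",cv2.resize(np.hstack([w,cv2.resize(t[80:220,200:380],(494,384))])[:,:,::-1],(800,306)))
E
```

```text
(no output)
```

View pics/w3.png

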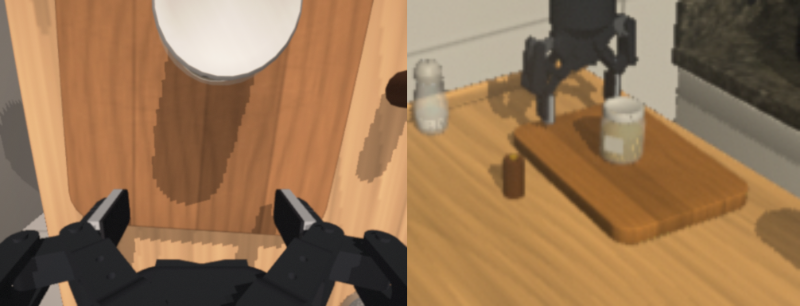

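```bash
python3 - <<'E'
from h import *
print(onz("wrist",[(180,285),(251,289),(320,292)],55), onz("wrist",[(145,240),(355,240)],45))
robot.camera("wrist"); r=robot.outline_of("wrist","jar"); print([(d["xy"],onz("wrist",d["xy"],117)) for d in r[:1]])
r=robot.outline_of("top","post"); 
E
```

```text
[[720.25557759  72.54394738]
 [722.64117955 110.44237717]
 [724.57872865 147.53835242]] [[698.76145928  52.50590248]
 [698.79800666 167.23739668]]
[([281.1, 39.8], array([[612.33077035, 118.41891286]]))]
```

>>> move_arm([
  [[0,0,-0.08,0,0,0,-1],[-0.08,0.01,-0.08,0,0,0,1],[-0.08,0.01,-0.08,0,0,0,1],[-0.08,0.01,-0.08,0,0,0,1],[-0.08,0.01,-0.08,0,0,0,1]],
])

```text
t: 9.62
tool_pos: [742.0, 117.3, 77.4]
ee_rot: [-0.001, -0.0, 1.0, -0.0]
contact_force: [0.2, -0.4, -0.1]
width: 12.3
gripper_force: 0.0
```

>>> move_arm([
  [[0,0,0.02,0,0,0,1],[0,0,0.045,0,0,0,1],[0,0,0.06,0,0,0,1],[0,0,0.06,0,0,0,1],[0.01,0,0.06,0,0,0,1]],
])

```text
t: 10.25
tool_pos: [737.6, 117.5, 42.2]
ee_rot: [0.001, 0.0, 1.0, 0.0]
contact_force: [0.1, -0.7, 0.3]
width: 0.1
gripper_force: 0.0
```

>>> move_arm([
  [[0.012,0,0,0,0,0,1],[0.026,0,0,0,0,0,1],[0.04,0,0,0,0,0,1],[0.054,0,0,0,0,0,1],[0.066,0,0,0,0,0,1]],
])

```text
t: 10.88
tool_pos: [697.0, 117.4, 42.1]
ee_rot: [0.0, -0.0, 1.0, 0.0]
contact_force: [0.0, -0.3, -0.5]
width: -0.2
gripper_force: 0.0
```

```bash
python3 - <<'E'
from h import *
s=robot.get_state(); print(s["t"],s["tool_pos"],s["contact_force"])
rect();jar()
E
```

```text
10.875 [696.98402142 117.3993843   42.10521532] [ 0.03195698 -0.30050178 -0.47084234]
board 596.6 117.1 long axis dir deg 176.1 cost 5523.0 0.86
post in board 127.5 -19.7
jar [336.8, 150.5] [[592.40534112 118.41812964]] 323 347 136 159 0.65
```

```bash
python3 - <<'E'
from h import *
w=robot.camera("wrist"); t=robot.camera("top")
cv2.imwrite("pics/w4.png",cv2.resize(np.hstack([w,cv2.resize(t[80:220,220:400],(494,384))])[:,:,::-1],(800,306)))
E
```

```text
(no output)
```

View pics/w4.png

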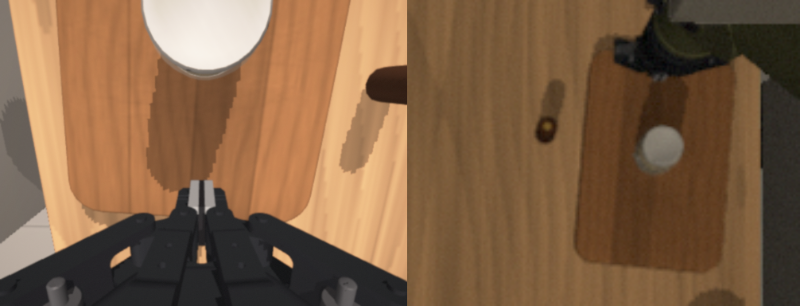

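```bash
python3 - <<'E'
from h import *
m=robot.camera_model("wrist");T=np.linalg.inv(np.array(m["tool_from_camera"]))
for p in [(0,0,0),(0,0,-13),(0,0,-25)]:
    Q=(T[:3,:3]@np.array(p)+T[:3,3])*[1,-1,-1]; print(p,cv2.projectPoints(Q.reshape(1,3),np.zeros(3),np.zeros(3),np.array(m["mtx"],float),np.array(m["distortion"],float))[0].ravel())
print(onz("wrist",[(163,262),(225,266),(345,276)],55))
print(onz("top",[(220+610/620*0+ (665-407)/393*180, 80+270/306*140)],55), tool()[:3,3])
E
```

```text
(0, 0, 0) [252.7237839  224.32998567]
(0, 0, -13) [252.68825748 233.3147787 ]
(0, 0, -25) [252.65042848 242.88540783]
[[715.57718217  66.67550445]
 [718.03324442 101.6925969 ]
 [724.58081555 170.33092813]]
[[468.74556717 103.90810535]] [697.95245983 117.39701908  42.062134  ]
```

The wrist and top views show the shut fingertips above the board (tips at about (203,183) in the left half, board edge behind them). So the tips ride roughly 13 mm higher than assumed. I'll back off, descend further and watch the force.

>>> move_arm([
  [[0,0,-0.03,0,0,0,1],[-0.04,0,-0.03,0,0,0,1],[-0.08,0,-0.03,0,0,0,1],[-0.08,0,0,0,0,0,1],[-0.08,0,0.012,0,0,0,1]],
])

```text
t: 11.75
tool_pos: [743.4, 117.2, 32.9]
ee_rot: [-0.002, -0.0, 1.0, -0.0]
contact_force: [0.2, 0.4, -0.2]
width: -0.3
gripper_force: 0.0
```

>>> move_arm([
  [[0,0,0.003,0,0,0,1],[0,0,0.006,0,0,0,1],[0,0,0.01,0,0,0,1],[0,0,0.013,0,0,0,1],[0,0,0.013,0,0,0,1]],
])

```text
t: 12.38
tool_pos: [745.5, 117.4, 26.9]
ee_rot: [-0.0, -0.0, 1.0, 0.0]
contact_force: [0.2, 0.8, -0.7]
width: 0.4
gripper_force: 0.0
```

>>> move_arm([
  [[0.01,0,0,0,0,0,1],[0.02,0,0,0,0,0,1],[0.03,0,0,0,0,0,1],[0.037,0,0,0,0,0,1],[0.045,0,0,0,0,0,1]],
])

```text
t: 13.0
tool_pos: [719.0, 117.4, 27.2]
ee_rot: [0.001, -0.0, 1.0, 0.0]
contact_force: [2.6, 0.3, -1.7]
width: 0.0
gripper_force: 1.8
```

```bash
python3 - <<'E'
from h import *
s=robot.get_state(); print(s["t"],s["tool_pos"],s["contact_force"])
rect();jar()
w=robot.camera("wrist");r=robot.outline_of("wrist","board")[0]["mask"]
for c in (150,200,310,350): 
    y=np.where(r[:,c])[0]; print(c,y.max(),onz("wrist",[(c,y.max())],55))
E
```

```text
13.0 [718.95700029 117.39354485  27.23681355] [ 2.55365037  0.34379228 -1.6822023 ]
board 582.4 116.3 long axis dir deg 175.9 cost 3086.0 0.66
post in board 129.4 -33.4
jar [336.6, 150.7] [[591.91131002 118.89428161]] 323 346 143 165 0.83
150 216 [[702.58487815  67.29015501]]
200 219 [[704.12242213  91.67440748]]
310 226 [[707.80970664 145.5963941 ]]
350 229 [[709.43649493 165.48214672]]
```

>>> move_arm([
  [[0.01,0,0,0,0,0,1],[0.02,0,0,0,0,0,1],[0.03,0,0,0,0,0,1],[0.04,0,0,0,0,0,1],[0.042,0,0,0,0,0,1]],
])

```text
t: 13.88
tool_pos: [693.0, 117.4, 27.1]
ee_rot: [-0.0, -0.0, 1.0, -0.0]
contact_force: [3.7, 0.2, -1.2]
width: -0.1
gripper_force: 2.0
```

>>> move_arm([
  [[-0.02,0,0,0,0,0,1],[-0.02,-0.02,-0.08,0,0,0,1],[-0.02,-0.1,-0.08,0,0,0,1],[0,-0.19,-0.08,0,0,0,1],[0.08,-0.19,-0.08,0,0,0,1]],
])

```text
t: 14.5
tool_pos: [644.8, -5.0, 74.0]
ee_rot: [-0.001, 0.005, 1.0, -0.003]
contact_force: [-0.3, 0.9, 0.3]
width: -0.2
gripper_force: 0.0
```

>>> move_arm([
  [[0.07,0,0,0,0,0,1],[0.15,0,0,0,0,0,1],[0.15,0,0.03,0,0,0,1],[0.15,0,0.08,0,0,0,1],[0.15,0,0.08,0,0,0,1]],
])

```text
t: 15.12
tool_pos: [552.0, 3.2, 25.3]
ee_rot: [-0.004, -0.0, 1.0, -0.001]
contact_force: [0.8, -0.8, 0.4]
width: -0.2
gripper_force: 0.0
```

```bash
python3 - <<'E'
from h import *
s=robot.get_state(); print(s["t"],s["tool_pos"],s["contact_force"])
rect();jar()
E
```

```text
15.125 [552.01790097   3.19538333  25.33503388] [ 0.79181192 -0.78417088  0.35024416]
board 556.9 115.2 long axis dir deg 176.7 cost 2630.0 0.58
post in board 131.5 -60.6
jar [337.5, 163.9] [[560.02880673 116.57665507]] 324 346 154 176 0.72
```

>>> move_arm([
  [[0,0.016,0,0,0,0,1],[0,0.032,0,0,0,0,1],[0,0.048,0,0,0,0,1],[0,0.064,0,0,0,0,1],[0,0.078,0,0,0,0,1]],
])

```text
t: 15.9
tool_pos: [555.5, 46.8, 27.5]
ee_rot: [-0.0, 0.001, 1.0, -0.003]
contact_force: [-0.0, -8.3, 4.1]
width: -0.3
gripper_force: 3.8
```

```bash
python3 - <<'E'
from h import *
s=robot.get_state(); print(s["t"],s["tool_pos"],s["contact_force"])
rect();jar()
E
```

```text
15.9 [555.54585911  46.84991829  27.54550927] [-0.03153526 -8.31968542  4.07527032]
board 556.9 138.7 long axis dir deg 177.0 cost 2803.0 0.87
post in board 107.7 -62.6
jar [325.8, 165.2] [[556.34723742 144.50542852]] 315 337 154 176 0.83
```

>>> move_arm([
  [[0,0.005,0,0,0,0,1],[0,0.01,0,0,0,0,1],[0,0.014,0,0,0,0,1],[0,0.017,0,0,0,0,1],[0,0.017,0,0,0,0,1]],
])

```text
t: 16.68
tool_pos: [555.5, 57.5, 27.3]
ee_rot: [-0.0, 0.001, 1.0, -0.002]
contact_force: [0.0, -7.5, 4.9]
width: -0.0
gripper_force: 3.6
```

```bash
python3 - <<'E'
from h import *
s=robot.get_state(); print(s["t"],s["tool_pos"],s["contact_force"])
rect();jar()
t=robot.camera("top")
r=robot.outline_of("top","post")
for d in r[:1]: print(d["xy"],d["confidence"],onz("top",[d["xy"]],57))
cv2.imwrite("pics/w5.png",cv2.resize(t[100:240,230:400,::-1],(729,600),interpolation=cv2.INTER_CUBIC))
E
```

```text
16.675 [555.4508397   57.4931137   27.30196357] [ 0.0399808  -7.49105551  4.8895513 ]
board 555.5 148.7 long axis dir deg 177.2 cost 2488.0 0.98
post in board 97.6 -64.9
jar [323.6, 162.8] [[562.03583184 149.80553621]] 310 332 155 175 0.66
[283.7, 138.2] 0.58 [[631.59010543 242.90715079]]
```

View pics/w5.png

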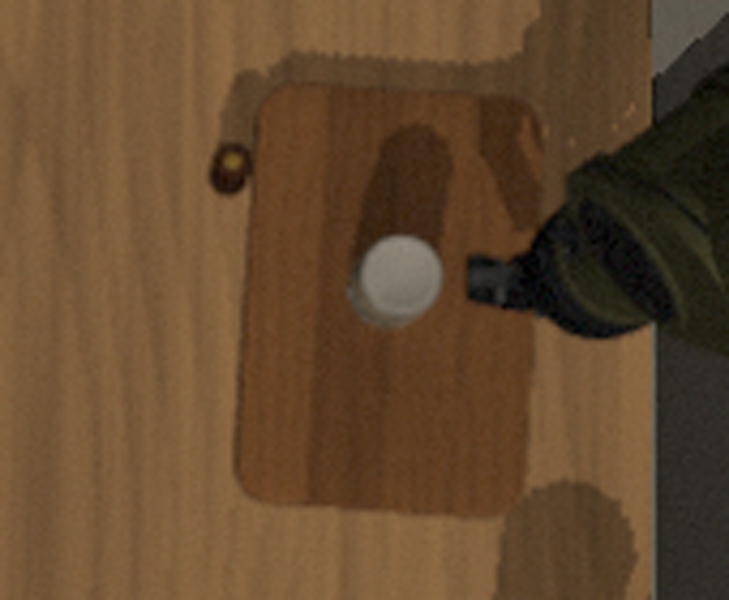

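The crop shows the board's left side touching the post at (232,168) and the jar standing mid-board at (400,275). The fingers are at its right side. Next I move the pusher to the near end and start the swing.

>>> move_arm([
  [[0,-0.03,0,0,0,0,1],[0.06,-0.03,0,0,0,0,1],[0.12,-0.03,0,0,0,0,1],[0.16,-0.02,0,0,0,0,1],[0.16,-0.01,0,0,0,0,1]],
])

```text
t: 17.55
tool_pos: [457.3, 54.8, 26.9]
ee_rot: [-0.001, -0.001, 1.0, 0.0]
contact_force: [0.6, 0.6, -0.3]
width: -0.3
gripper_force: 0.0
```

>>> move_arm([
  [[0.0145,0.025,0,0,0,0,1],[0.027,0.05,0,0,0,0,1],[0.038,0.074,0,0,0,0,1],[0.049,0.098,0,0,0,0,1],[0.058,0.12,0,0,0,0,1]],
])

```text
t: 18.18
tool_pos: [425.9, 126.8, 26.9]
ee_rot: [0.001, 0.0, 1.0, 0.0]
contact_force: [-0.3, -2.5, -0.0]
width: -0.2
gripper_force: 1.0
```

```bash
cat >> h.py <<'E'
def status():
    s=robot.get_state(); print(s["t"],s["tool_pos"].round(1) if hasattr(s["tool_pos"],"round") else s["tool_pos"],np.round(s["contact_force"],1))
    x,y,a=rect(); jar(); a=np.deg2rad(a)
    for n,p in (("tcp",s["tool_pos"][:2]),("post",POST)):
        e=np.array(p)-[x,y]; print(n,"local",round(e@[np.cos(a),np.sin(a)],1),round(e@[-np.sin(a),np.cos(a)],1))
E
python3 -c "
from h import *
status()"
```

```text
18.175 [425.9 126.8  26.9] [-0.3 -2.5 -0. ]
board 549.9 175.9 long axis dir deg 154.9 cost 3495.0 0.76
post in board 92.6 -39.5
jar [312.7, 167.7] [[549.70428702 175.75971667]] 301 322 157 178 0.77
tcp local -97.1 91.4
post local 92.6 -39.5
```

>>> move_arm([
  [[0.005,0.024,0,0,0,0,1],[0.01,0.048,0,0,0,0,1],[0.015,0.072,0,0,0,0,1],[0.018,0.096,0,0,0,0,1],[0.02,0.12,0,0,0,0,1]],
])

```text
t: 18.95
tool_pos: [409.4, 197.8, 26.7]
ee_rot: [-0.002, -0.001, 1.0, -0.002]
contact_force: [-5.4, -5.2, 1.3]
width: -0.1
gripper_force: 3.4
```

```bash
python3 -c "
from h import *
status()"
```

```text
18.95 [409.4 197.8  26.7] [-5.4 -5.2  1.3]
board 541.7 198.5 long axis dir deg 132.0 cost 8110.0 0.85
post in board 91.7 -22.6
jar [306.2, 170.9] [[541.68930915 191.2140232 ]] 293 313 161 180 0.91
tcp local -98.8 87.9
post local 91.7 -22.6
```

>>> move_arm([
  [[0,0.024,0,0,0,0,1],[0,0.048,0,0,0,0,1],[-0.003,0.072,0,0,0,0,1],[-0.007,0.096,0,0,0,0,1],[-0.012,0.118,0,0,0,0,1]],
])

```text
t: 19.73
tool_pos: [412.4, 267.2, 26.4]
ee_rot: [-0.006, -0.002, 1.0, -0.004]
contact_force: [-12.6, -6.5, 6.7]
width: -0.1
gripper_force: 6.7
```

```bash
python3 -c "
from h import *
status()"
```

```text
19.725 [412.4 267.2  26.4] [-12.6  -6.5   6.7]
board 534.2 225.1 long axis dir deg 112.0 cost 7848.0 0.56
post in board 90.9 -17.4
jar [294.9, 175.2] [[530.8100399  218.08385832]] 282 302 164 184 0.87
tcp local -97.2 84.7
post local 90.9 -17.4
```

>>> move_arm([
  [[-0.004,0.02,0,0,0,0,1],[-0.01,0.04,0,0,0,0,1],[-0.017,0.06,0,0,0,0,1],[-0.025,0.08,0,0,0,0,1],[-0.035,0.1,0,0,0,0,1]],
])

```text
t: 20.5
tool_pos: [433.6, 331.3, 26.5]
ee_rot: [-0.005, -0.003, 1.0, -0.0]
contact_force: [-10.8, 0.6, 4.3]
width: 0.3
gripper_force: 5.5
```

```bash
python3 -c "
from h import *
status()"
```

```text
20.5 [433.6 331.3  26.5] [-10.8   0.6   4.3]
board 534.5 255.2 long axis dir deg 91.1 cost 16950.0 0.74
post in board -90.3 14.1
jar [283.0, 174.3] [[532.4076847  246.53505092]] 272 290 164 185 0.53
tcp local 99.3 -78.1
post local -90.3 14.1
```

>>> move_arm([
  [[0.04,0,0,0,0,0,1],[0.06,0,-0.08,0,0,0,1],[0.06,0.02,-0.17,0,0,0,1],[0.06,0.1,-0.25,0,0,0,1],[0.06,0.2,-0.25,0,0,0,1]],
])

```text
t: 21.28
tool_pos: [406.8, 452.1, 181.9]
ee_rot: [0.003, 0.001, 1.0, 0.004]
contact_force: [1.2, 0.9, -0.3]
width: -0.0
gripper_force: 0.0
```

```bash
python3 -c "
from h import *
status()
t=robot.camera('top'); cv2.imwrite('pics/w6.png',cv2.resize(t[90:240,160:360,::-1],(800,600),interpolation=cv2.INTER_CUBIC))"
```

```text
21.275 [406.8 452.1 181.9] [ 1.2  0.9 -0.3]
board 532.4 256.6 long axis dir deg 90.5 cost 2934.0 0.86
post in board -92.4 14.5
tcp local 123.9 -196.6
post local -92.4 14.5
```

View pics/w6.png

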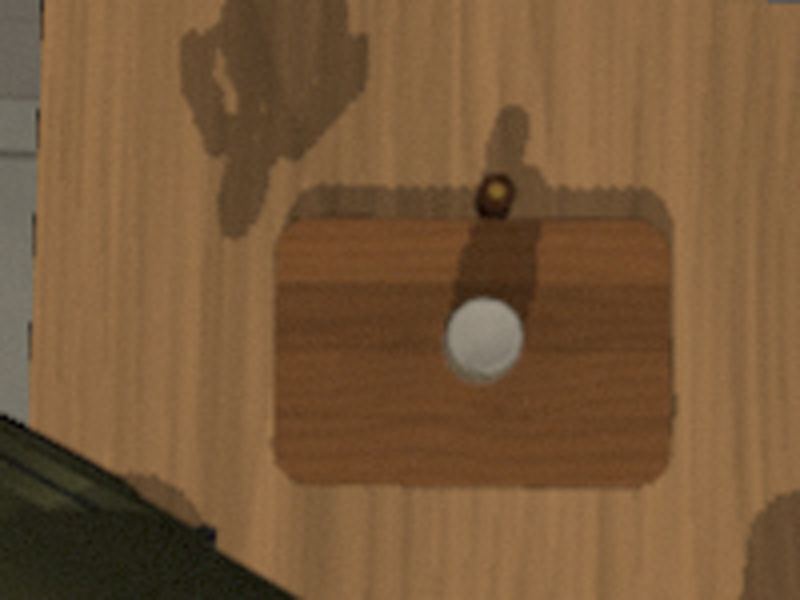

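The crop shows the board crosswise at (472,350), its far long side touching the post at (495,195). The jar is upright near the middle at (485,338), and the arm is clear of everything. The board is 0.5° off parallel, so I'm handing the job in.

```bash
python3 -c "
from h import *
print(robot.finish_job())"
```

```text
the job is handed in; nothing more can be done
None
```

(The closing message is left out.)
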